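Find a stock crate's empty cells by touch, put the reagent jars away and close the lid

TASK

Put all the white reagent jars on the bench away in the six-cell crate: three of its cells hold stock hidden under their cover plates, so first, while every jar still stands on the bench, press on the plates with the bare gripper until you have found all three empty cells, and push each of their plates, which give way, down by at least a centimetre. Then stand each jar upright in an empty cell of its own and press it down fully home, so that it no longer stands above the rim. Last, close the crate with its lid: tilt it, slip its far edge under the lip and level it down behind the near stop so that it lies flat, square and centred on the rims, and leave the bottle, the flask and the beaker standing where they are.

Things in the scene. Friction and masses are not known exactly. Their poses are not given: they have to be found in the camera images.
- crate: Grey plastic crate, fixed, turned up to 0.2 rad. Origin: centre of its cells' underside, z up, +x to its far side. Six square cells, 2 along x by 3 along y, pitch 80 mm, 74 mm clear, walls 6 mm, rims at z 110 mm; block x -83..83, y -123..123 mm. Three cells are empty under their white plates, three hold unseen stock. Lid seat: see its points.
- lip (a point): Middle of the lower edge of the overhanging lip along the crate's far side (crate x +89, z 122 mm). The lip runs along y and covers x 89..111 mm, 6 mm thick; under it, 12 mm lower, a shelf level with the rims runs back to a riser at x +105 mm.
- stop (a point): Middle of the top of the low stop bar along the crate's near side (crate x -89, z 118 mm): 6 mm thick, its inner face at x -86 mm, 8 mm above the rims. The lid lies on the rims between this bar and the riser under the lip (191 mm apart).
- lid: Flat grey crate lid, 184 mm (x) by 246 mm (y), 5 mm thick, 0.35 kg, with a black upright grip bar on its middle: 16 mm thick (x), 90 mm long (y), its top 43 mm above the lid's underside. Origin: centre of its underside. The same either way round. It starts flat on the bench. Seated, its centre is at crate x +6..+13 mm, y 0, its underside on the rims.
- plate0: White square cover plate, 71 mm wide, 6 mm thick, in the crate's cell at x -40, y -80 mm in the crate's frame (near row, right). Origin: centre of its underside, 92 mm above the crate's underside when fully up (0 to 2 mm lower at the start). Slides down only, under about 8 N, and stays where left, even with a jar on it. Empty cell: goes down 72 mm to a stop. Over stock: stops 4 mm down.
- plate1: White square cover plate, 71 mm wide, 6 mm thick, in the crate's cell at x -40, y +0 mm in the crate's frame (near row, middle). Origin: centre of its underside, 92 mm above the crate's underside when fully up (0 to 2 mm lower at the start). Slides down only, under about 8 N, and stays where left, even with a jar on it. Empty cell: goes down 72 mm to a stop. Over stock: stops 4 mm down.
- plate2: White square cover plate, 71 mm wide, 6 mm thick, in the crate's cell at x -40, y +80 mm in the crate's frame (near row, left). Origin: centre of its underside, 92 mm above the crate's underside when fully up (0 to 2 mm lower at the start). Slides down only, under about 8 N, and stays where left, even with a jar on it. Empty cell: goes down 72 mm to a stop. Over stock: stops 4 mm down.
- plate3: White square cover plate, 71 mm wide, 6 mm thick, in the crate's cell at x +40, y -80 mm in the crate's frame (far row, right). Origin: centre of its underside, 92 mm above the crate's underside when fully up (0 to 2 mm lower at the start). Slides down only, under about 8 N, and stays where left, even with a jar on it. Empty cell: goes down 72 mm to a stop. Over stock: stops 4 mm down.
- plate4: White square cover plate, 71 mm wide, 6 mm thick, in the crate's cell at x +40, y +0 mm in the crate's frame (far row, middle). Origin: centre of its underside, 92 mm above the crate's underside when fully up (0 to 2 mm lower at the start). Slides down only, under about 8 N, and stays where left, even with a jar on it. Empty cell: goes down 72 mm to a stop. Over stock: stops 4 mm down.
- plate5: White square cover plate, 71 mm wide, 6 mm thick, in the crate's cell at x +40, y +80 mm in the crate's frame (far row, left). Origin: centre of its underside, 92 mm above the crate's underside when fully up (0 to 2 mm lower at the start). Slides down only, under about 8 N, and stays where left, even with a jar on it. Empty cell: goes down 72 mm to a stop. Over stock: stops 4 mm down.
- jar0: Upright closed white reagent jar: body 60 mm in diameter, violet screw cap 48 mm in diameter from 56 to 80 mm above the base (80 mm in all); bottom-heavy, 0.17 to 0.35 kg. Origin: centre of its base, z up. All jars are alike; two or three are present. Fully home in a cell, its base is 26 mm above the crate's underside, its top 4 mm below the rims.
- jar1: Upright closed white reagent jar: body 60 mm in diameter, violet screw cap 48 mm in diameter from 56 to 80 mm above the base (80 mm in all); bottom-heavy, 0.17 to 0.35 kg. Origin: centre of its base, z up. All jars are alike; two or three are present. Fully home in a cell, its base is 26 mm above the crate's underside, its top 4 mm below the rims.
- jar2: Upright closed white reagent jar: body 60 mm in diameter, violet screw cap 48 mm in diameter from 56 to 80 mm above the base (80 mm in all); bottom-heavy, 0.17 to 0.35 kg. Origin: centre of its base, z up. All jars are alike; two or three are present. Fully home in a cell, its base is 26 mm above the crate's underside, its top 4 mm below the rims.
- amber: Bystander: amber bottle with black cap, 64 mm in diameter, 130 mm high, standing on the bench. Origin: centre of its base.
- flask: Bystander: glass conical flask, 80 mm in diameter at the base, 118 mm high. Origin: centre of its base.
- beaker: Bystander: glass beaker, 70 mm in diameter, 90 mm high. Origin: centre of its base.

How it is judged:
By the outcome, as a careful person would: the job done as asked, in the order asked, and still so for the second after the job is handed in, with the robot touching nothing.
Of stock0, stock1, stock2, stock3, stock4, stock5 only 3 to 3 are there at a start; the rules pass over those that are not, and their reading is None.
Of jar0, jar1, jar2 only 2 to 3 are there at a start; the rules pass over those that are not, and their reading is None.
At some moment in a run one of jar0, jar1, jar2 may be knocked a few centimetres aside while the robot is not near it.
It also fails if it takes over 210 s, if anything falls off the work surface, if the arm or the gripper's body presses on something with over 40 N, if the wrist force passes 120 N, or if a joint passes its speed limit or range.

ROBOT

A 7-joint arm with a two-finger parallel gripper is mounted at the origin on the work surface. World frame = base frame: x ahead of the robot, y to its left, z up, the work surface at z = 0. Lengths are in m, angles in rad, forces in N, time in s.
With the tool pointing down it reaches from about 0.4 to 0.85 m from the base axis. Payload 10.4 kg.
Tool frame: the origin (TCP) lies between the finger pads; the fingertips stand ahead of it and the grasp point (between the pads) lies 5 mm behind it (manip.tip_extent is the z of the fingertips in the tool frame, in m); z points along the fingers, y is the line along which they close (so a half turn about z gives the same grasp; the last joint's range is limited). The gripper opens to 85 mm and grips with 20 to 120 N. Pads are 22 mm wide; open, the fingers measure 114 mm over their backs; the gripper's body (76 mm by 85 mm) begins 54 mm behind the grasp point. The pads swing forward as they close: fully open they stand 13 mm farther back than shut.
Start: joints at [-1.359, 0.332, -0.065, 1.46, 0.022, 1.35, -0.088], TCP at [0.145, 0.608, 0.223] pointing down, gripper open.
Joint ranges: [-2.6, 2.6], [-0.5, 2.12], [-1.47, 1.34], [0.16, 2.42], [-1.27, 4.41], [0.06, 2.06], [-2.6, 2.6]. Speed limits (rad/s): [2.22, 2.22, 2.79, 2.79, 3.14, 3.14, 3.14].

INTERFACE

Orientations are given as a unit quaternion [x, y, z, w].
In Python, from workcell import status, viewer, manip gives the robot as it stands.
- The arm moves only by the tool play_rows, never from a script. Its argument "plan" is one flat list of numbers, 7 for each row, row after row: the turn, a rotation vector about the tool's x, y, z in degrees, then the shift along the tool's x, y, z in m, then the opening, from 0 (shut) to 1 (fully open). In form: [ax, ay, az, dx, dy, dz, grip, ax, ay, az, dx, dy, dz, grip, ...]. A call has 1 to 20 rows; each row is the pose to reach, as a shift and turn from the pose commanded when the call began, along the tool's axes at that moment; what a row does not reach only later rows make up. A row lasts 1/8 s, in which the tool goes at most 62.5 mm and 10.7 degrees, less where a joint would pass 70% of its speed; a pose out of reach is approached as far as the arm can. A call with a gripper value outside its range is refused whole. The fingers move at their own pace and stop on an object; "squeeze" is the grip in N (left out, the last holds). Time passes only in rows, so rows that repeat a pose let the fingers close. It gives the time, the measured TCP pose, the force, the opening and the grip force at its end, in the units of the state.
- status.get_obs(): the state, without advancing time (a new reading comes with each control period).
- viewer.camera(name): name is "side" or "top"; returns the picture (480x640x3 uint8, red, green, blue); there is no depth.
- viewer.camera_model(name): a dict with "fx", "fy", "cx", "cy" (pixels), "D" ([k1, k2, p1, p2, k3] as OpenCV has them; the pictures are not rectified), "R" (3x3) and "t" (3): a world point X has camera coordinates R X + t. Camera axes: x right, y down, z forward; pixel columns grow to the right and rows downward; lengths in m; the calibration is good to about 2 mm. A picture is of the moment at which its call begins. camera_model takes no time and is no camera call.
- manip.hand_in(): hands the job in; it is judged then, once.
The state is a dict: "clock": time; "joint_pos": joint angles; "joint_velocities": joint speeds; "tau": joint torques, N m; "position": TCP position; "ee_rot": TCP orientation; "ft_force": force on the tool from outside, world axes, zero at the start; "torque": the same for the moment, N m; "grip_width": opening from 0.0 (shut) to 1.0 (fully open); "grasp_force": force on a finger pad.
Only numpy, scipy, OpenCV 4.12 (cv2) and the standard library are available. Lean on these libraries where they do the work, as an engineer would, in place of code of your own. Each camera call takes 0.05 s, during which the arm holds its last target. There are 200 camera calls.

## Working session

There is one attempt and no reset: what is moved stays moved. The work goes in short steps, Python scripts to look and compute and a tool call to move; the robot and the scene stay as the last step left them, time stands still between calls to the robot, and variables do not carry over. Pictures are saved under pics/ and viewed, at most 14 in all, crops included, and the job is handed in when it is done.

Besides the shell and the picture viewer there is one more tool, called as a command line: name --argument value ..., lists and objects as JSON in quotes. play_rows: Moves the arm, as the interface text tells. Its arguments: {"type":"object","properties":{"plan":{"type":"array","items":{"type":"number"}},"squeeze":{"type":"number"}},"required":["plan"]}

```bash
mkdir -p pics; ls; python3 - <<'E'
from workcell import status, viewer, manip
import cv2
for n in("side","top"):
    cv2.imwrite(f"pics/{n}0.png",viewer.camera(n)[:,:,::-1])
    m=viewer.camera_model(n);print(n,{k:__import__('numpy').round(v,4).tolist() for k,v in m.items()})
o=status.get_obs();print(o);print(manip.tip_extent)
E
```

```text
pics
side {'fx': 454.1763, 'fy': 454.1763, 'cx': 329.3655, 'cy': 239.0829, 'D': [-0.1112, 0.0, 0.0, 0.0, 0.0], 'R': [[0.808, -0.5892, 0.0049], [-0.337, -0.4689, -0.8164], [0.4833, 0.658, -0.5774]], 't': [-0.4891, 0.2789, 0.8508]}
top {'fx': 451.7353, 'fy': 451.7353, 'cx': 316.6547, 'cy': 241.7203, 'D': [-0.0846, 0.0, 0.0, 0.0, 0.0], 'R': [[0.0027, -0.9999, 0.0104], [-0.9952, -0.0037, -0.098], [0.0981, -0.0101, -0.9951]], 't': [0.0162, 0.6218, 1.1648]}
{'clock': 0.1, 'joint_pos': array([-1.358585  ,  0.33279564, -0.06470241,  1.46084021,  0.0215987 ,
        1.34990905, -0.08848761]), 'joint_velocities': array([ 0.00196759, -0.00135326,  0.00088395, -0.00276664, -0.00104815,
       -0.00177905,  0.00136672]), 'tau': array([ 9.09694172e-04, -6.26745343e+01,  4.85905528e-02, -3.92433071e+01,
        1.62785954e-02,  6.85747204e-03, -4.28335375e-05]), 'position': array([0.14533418, 0.60751648, 0.22271182]), 'ee_rot': array([ 1.17119599e-01,  9.93117619e-01, -6.26734960e-04, -4.63023559e-05]), 'ft_force': array([-0.11393759,  0.51843718, -0.17557055]), 'torque': array([-0.01941153, -0.00584955,  0.0251306 ]), 'grasp_force': 0.0, 'grip_width': 0.9969366535208344}
0.014
```

View pics/top0.png

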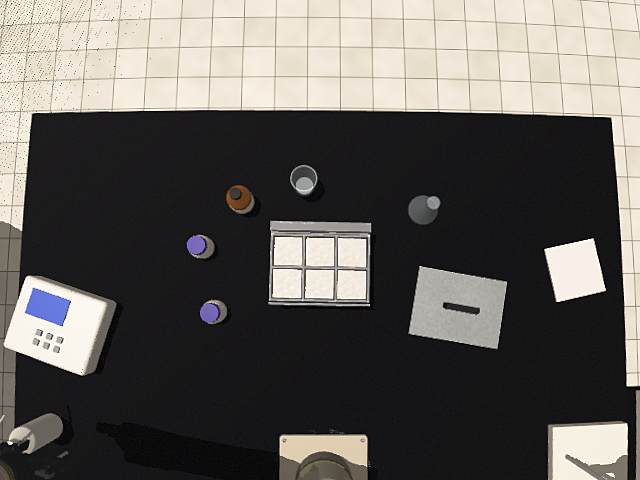

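View pics/side0.png

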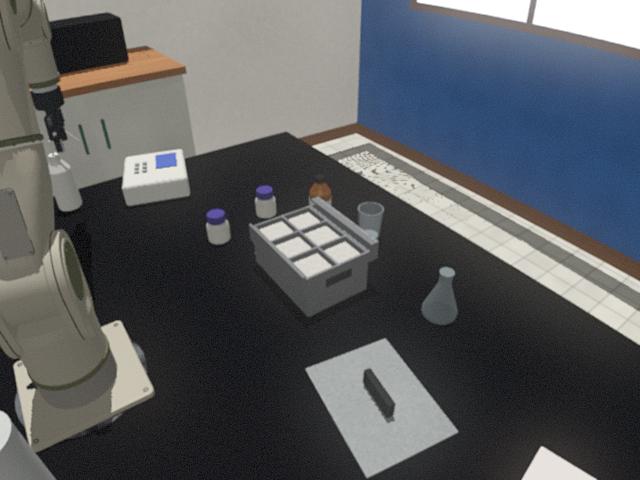

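The top view shows the crate at about (320,265), jars capped at (197,245) and (210,312), and the lid at (458,308). There is a white thing under the gripper (side view 65,185) to check. I'll measure next.

```bash
cat > h.py <<'E'
import numpy as np, cv2
from workcell import status, viewer, manip
from scipy.spatial.transform import Rotation as Rot
M={n:viewer.camera_model(n) for n in("side","top")}
def K(m): return np.array([[m['fx'],0,m['cx']],[0,m['fy'],m['cy']],[0,0,1.]])
def unproj(n,uv,z):
    m=M[n];R=np.array(m['R']);t=np.array(m['t'])
    p=cv2.undistortPoints(np.array([[uv]],float),K(m),np.array(m['D']))[0,0]
    d=R.T@np.array([p[0],p[1],1]);c=-R.T@t
    return c+d*(z-c[2])/d[2]
def proj(n,X):
    m=M[n];R=np.array(m['R'])
    return cv2.projectPoints(np.array(X,float).reshape(-1,1,3),cv2.Rodrigues(R)[0],np.array(m['t'],float),K(m),np.array(m['D']))[0][:,0]
E
python3 - <<'E'
from h import *
for nm,uv,z in [("jarA",(197,245),.08),("jarB",(210,312),.08),("jarAs",(265,190),.08),("jarBs",(216,214),.08),
 ("lid",(418,266),.005),("lid",(507,281),.005),("lid",(499,348),.005),("lid",(409,334),.005),
 ("amber",(235,194),.13),("beaker",(304,179),.09),("flask",(433,203),.118),
 ("cr NL",(269,303),.118),("cr NR",(370,306),.118),("cr FL",(271,222),.128),("cr FR",(371,223),.128),("white",(65,185),0.05)]:
    print(nm,unproj("side" if nm in("jarAs","jarBs","white") else "top",uv,z).round(3))
t=cv2.imread("pics/top0.png");s=cv2.imread("pics/side0.png")
cv2.imwrite("pics/c1.png",cv2.resize(t[205:320,255:385],None,fx=5,fy=5,interpolation=cv2.INTER_CUBIC))
cv2.imwrite("pics/c2.png",cv2.resize(s[80:280,20:220],None,fx=3,fy=3,interpolation=cv2.INTER_CUBIC))
E
```

```text
jarA [0.607 0.323 0.08 ]
jarB [0.439 0.286 0.08 ]
jarAs [0.608 0.321 0.08 ]
jarBs [0.437 0.284 0.08 ]
lid [ 0.559 -0.257  0.005]
lid [ 0.518 -0.503  0.005]
lid [ 0.337 -0.476  0.005]
lid [ 0.377 -0.23   0.005]
amber [0.729 0.22  0.13 ]
beaker [0.777 0.052 0.09 ]
flask [ 0.711 -0.271  0.118]
cr NL [0.464 0.134 0.118]
cr NR [ 0.457 -0.111  0.118]
cr FL [0.66  0.131 0.128]
cr FR [ 0.659 -0.114  0.128]
white [0.125 0.79  0.05 ]
```

View pics/c1.png

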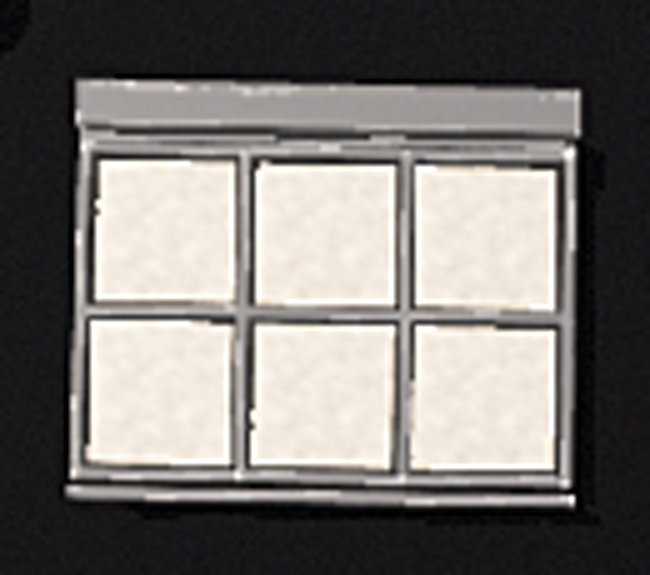

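View pics/c2.png

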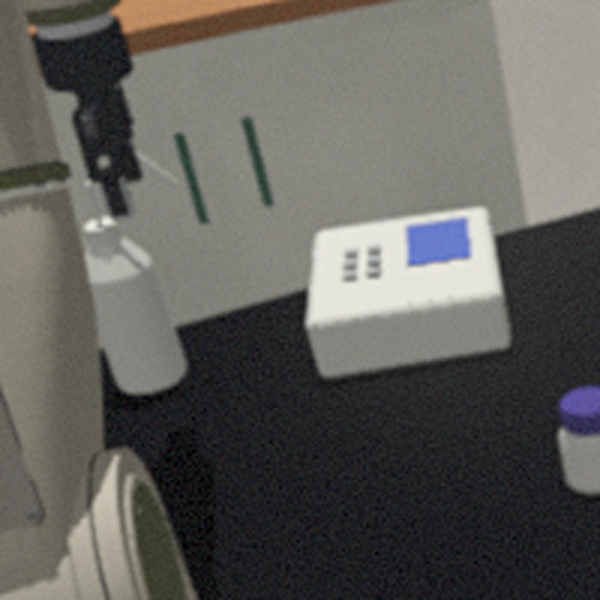

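```bash
python3 - <<'E'
from h import *
from scipy.optimize import least_squares
P=[((243,312),(0,40)),((406,316),(0,-40)),((238,474),(-80,40)),((402,479),(-80,-40)),((247,152),(80,40)),((408,152),(80,-40)),((82,312),(0,120)),((567,318),(0,-120))]
uv=np.array([p[0] for p in P])/5+[255,205]-.4
L=np.array([p[1]+(110,) for p in P])/1000
def W(q):
    c,s=np.cos(q[2]),np.sin(q[2]);return L@np.array([[c,s,0],[-s,c,0],[0,0,1]])+[q[0],q[1],q[3]]
f=lambda q:(proj("top",W(q))-uv).ravel()
r=least_squares(f,[.55,.01,0,0]);print(r.x,f(r.x).round(1))
r=least_squares(lambda q:f([*q,0]),[.55,.01,0]);print(r.x,f([*r.x,0]).round(1))
q=r.x;c,s=np.cos(q[2]),np.sin(q[2])
for i,(a,b) in enumerate([(-40,-80),(-40,0),(-40,80),(40,-80),(40,0),(40,80)]):
    print(i,(q[:2]+np.array([c*a-s*b,s*a+c*b])/1000).round(4))
# check in side view
pts=np.array([[-92,123,118],[-92,-123,118],[83,-123,110],[89,123,122]])/1000
w=pts@np.array([[c,s,0],[-s,c,0],[0,0,1]])+[q[0],q[1],0]
print(proj("side",w).round(1))
R=Rot.from_quat(status.get_obs()['ee_rot']).as_matrix();print(R.round(3))
E
```

```text
[ 0.55081573  0.01192628 -0.01493887 -0.00461153] [ 0.   0.1 -0.1 -0.1  0.4  0.3  0.2 -0.1 -0.1 -0.1 -0.1  0.5 -0.2 -0.5
 -0.   0. ]
[ 0.55062978  0.01200125 -0.01493827] [-0.   0.1 -0.1 -0.1  0.3  0.5  0.3  0.  -0.2 -0.3 -0.   0.3 -0.4 -0.5
  0.2  0. ]
0 [ 0.5094 -0.0674]
1 [0.5106 0.0126]
2 [0.5118 0.0926]
3 [ 0.5894 -0.0686]
4 [0.5906 0.0114]
5 [0.5918 0.0914]
[[248.1 224. ]
 [302.7 278. ]
 [368.6 251.9]
 [310.5 200.7]]
[[-0.973  0.233 -0.   ]
 [ 0.233  0.973 -0.001]
 [-0.    -0.001 -1.   ]]
```

```bash
cat >> h.py <<'E'
C=np.array([.5506,.0120,0]);YAW=-.0149
RC=Rot.from_euler('z',YAW).as_matrix()
def cr(x,y,z): return C+RC@np.array([x,y,z])
RD=RC@np.diag([-1,1,-1.])   # tool down, tool x=-crate x, tool y=crate y
def go(X,R=RD):
    o=status.get_obs();r=Rot.from_quat(o['ee_rot']).as_matrix()
    print("rot",np.rad2deg(Rot.from_matrix(r.T@R).as_rotvec()).round(2),"shift",(r.T@(np.array(X)-o['position'])).round(4))
E
python3 -c "
from h import *
go(cr(.04,.08,.16))"
```

```text
rot [ -0.07  -0.   -12.6 ] shift [-0.5543 -0.398   0.0632]
```

play_rows --plan '[0,0,-12.6,-0.554,-0.398,0,0,0,0,-12.6,-0.554,-0.398,0,0,0,0,-12.6,-0.554,-0.398,0,0,0,0,-12.6,-0.554,-0.398,0,0,0,0,-12.6,-0.554,-0.398,0,0,0,0,-12.6,-0.554,-0.398,0,0,0,0,-12.6,-0.554,-0.398,0,0,0,0,-12.6,-0.554,-0.398,0,0,0,0,-12.6,-0.554,-0.398,0,0,0,0,-12.6,-0.554,-0.398,0,0,0,0,-12.6,-0.554,-0.398,0,0,0,0,-12.6,-0.554,-0.398,0,0,0,0,-12.6,-0.554,-0.398,0,0,0,0,-12.6,-0.554,-0.398,0,0,0,0,-12.6,-0.554,-0.398,0,0,0,0,-12.6,-0.554,-0.398,0,0,0,0,-12.6,-0.554,-0.398,0.03,0,0,0,-12.6,-0.554,-0.398,0.063,0,0,0,-12.6,-0.554,-0.398,0.063,0]'

```text
clock: 2.48
position: [0.59, 0.092, 0.1583]
ee_rot: [0.007, 1.0, -0.001, -0.002]
ft_force: [-0.5, -0.1, 0.5]
grip_width: 0.001
grasp_force: 0.0
```

```bash
python3 -c "
from h import *
go(cr(.04,.08,.112))
print(status.get_obs()['ft_force'])"
```

```text
rot [-0.07 -0.24  0.03] shift [-0.002  -0.0005  0.0463]
[-0.51296901 -0.05912158  0.45441563]
```

play_rows --plan '[0,0,0,-0.002,0,0.04,0,0,0,0,-0.002,0,0.046,0,0,0,0,-0.002,0,0.05,0,0,0,0,-0.002,0,0.053,0,0,0,0,-0.002,0,0.053,0]'

```text
clock: 3.1
position: [0.5939, 0.092, 0.1082]
ee_rot: [0.007, 1.0, 0.0, 0.0]
ft_force: [-0.3, 0.5, -0.3]
grip_width: 0.002
grasp_force: 0.0
```

play_rows --plan '[0,0,0,0.001,0,0.003,0,0,0,0,0.001,0,0.006,0,0,0,0,0.001,0,0.009,0,0,0,0,0.001,0,0.009,0]'

```text
clock: 3.6
position: [0.5924, 0.0919, 0.0981]
ee_rot: [0.007, 1.0, -0.0, -0.0]
ft_force: [0.6, -1.0, -0.3]
grip_width: 0.003
grasp_force: 0.0
```

play_rows --plan '[0,0,0,0,0,0.004,0,0,0,0,0,0,0.008,0,0,0,0,0,0,0.012,0]'

```text
clock: 3.98
position: [0.5926, 0.0919, 0.0866]
ee_rot: [0.007, 1.0, 0.0, -0.0]
ft_force: [-3.4, -0.7, 8.1]
grip_width: -0.002
grasp_force: 4.3
```

```bash
python3 -c "
from h import *
cv2.imwrite('pics/s1.png',viewer.camera('side')[100:340,170:490,::-1].repeat(2,0).repeat(2,1))
print(status.get_obs()['ft_force'],status.get_obs()['position'])"
```

```text
[-0.02409383  0.09642256  0.74344517] [0.59262732 0.09191471 0.08632454]
```

View pics/s1.png

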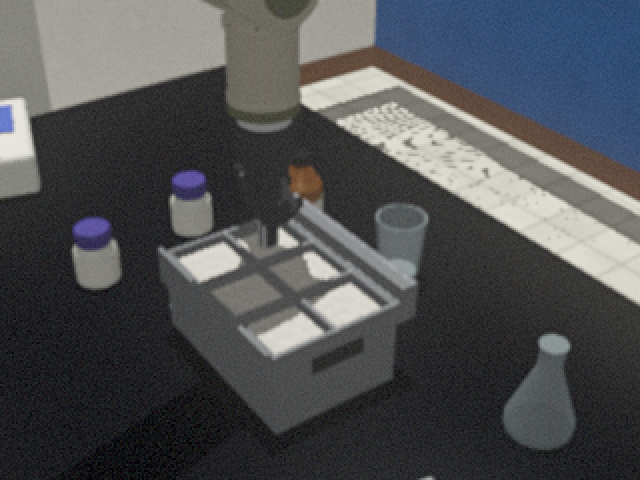

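Jars still in place, gripper in the far-left cell. I'll push on to see whether the plate keeps giving way.

play_rows --plan '[0,0,0,0,0,0.004,0,0,0,0,0,0,0.008,0]'

```text
clock: 4.28
position: [0.5931, 0.092, 0.0857]
ee_rot: [0.008, 1.0, 0.002, 0.0]
ft_force: [-45.5, -6.2, 99.4]
grip_width: -0.0
grasp_force: 49.7
```

play_rows --plan '[0,0,0,0,0,-0.008,0,0,0,0,0,0,-0.06,0,0,0,0,0,0,-0.1,0,0,0,0,0.03,-0.15,-0.1,0,0,0,0,0.03,-0.15,-0.1,0,0,0,0,0.03,-0.15,-0.1,0,0,0,0,0.03,-0.15,-0.1,0]'

```text
clock: 5.15
position: [0.5598, -0.0605, 0.1785]
ee_rot: [0.01, 1.0, -0.0, 0.0]
ft_force: [0.1, 0.7, 0.3]
grip_width: 0.001
grasp_force: 0.0
```

```bash
python3 -c "
from h import *
a=viewer.camera('side');b=viewer.camera('top')
cv2.imwrite('pics/s2.png',np.vstack([cv2.resize(a[180:320,230:400],(600,494)[:2]),cv2.resize(b[205:320,255:385],(600,531))])[:,:,::-1][::1][:600] if 0 else np.hstack([cv2.resize(a[185:315,240:390],(400,347)),cv2.resize(b[205:320,255:385],(392,347))])[:,:,::-1])
go(cr(-.04,.08,.13))"
```

```text
rot [0.04 0.   0.02] shift [0.0509 0.1487 0.0483]
```

View pics/s2.png

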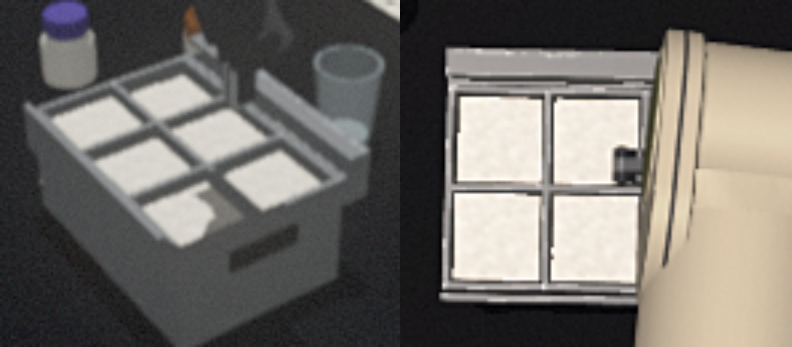

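```bash
python3 -c "
from h import *
print((proj('side',[[.5926,.0919,z] for z in(.072,.086,.094,.098)])-[170,100])*2)
print(proj('side',[cr(.04,.08,z)+0*C for z in(.098,.072)]))
s=cv2.imread('pics/s1.png')[180:280,200:340];cv2.imwrite('pics/s3.png',cv2.resize(s,None,fx=5,fy=5))
b=viewer.camera('top');a=viewer.camera('side')
for x,y in[(-40,80),(-40,0),(40,80),(40,0),(40,-80)]:
  print(x,y)
# edges along crate x through far-left and far-middle plate in side gray
import numpy as np
g=cv2.cvtColor(a,cv2.COLOR_RGB2GRAY)
for y in(.08,0,-.08):
  L=[cr(.04,y+d,.110) for d in np.arange(-.04,.0401,.004)]
  print(y,[int(v) for v in cv2.remap(g,proj('side',L).astype(np.float32)[None],None,1)[0]])
for y in(.08,0,-.08):
  L=[cr(.0+d,y,.110) for d in np.arange(-.0,.0901,.004)]
  print(y,[int(v) for v in cv2.remap(g,proj('side',L).astype(np.float32)[None],None,1)[0]])
"
```

```text
[[268.44162132 260.34391924]
 [268.14484209 251.17998264]
 [267.97391124 245.886103  ]
 [267.88807835 243.22337007]]
[[303.78497686 221.80380431]
 [304.06401197 230.36698697]]
-40 80
-40 0
40 80
40 0
40 -80
0.08 [152, 192, 211, 216, 215, 215, 214, 212, 212, 213, 214, 217, 215, 179, 122, 86, 74, 79, 88, 109, 122]
0 [147, 186, 210, 214, 215, 215, 215, 215, 213, 213, 211, 212, 213, 218, 220, 195, 128, 83, 81, 104, 152]
-0.08 [145, 195, 212, 214, 215, 215, 215, 215, 212, 212, 213, 213, 214, 218, 216, 184, 112, 79, 80, 107, 147]
0.08 [151, 197, 212, 213, 214, 215, 213, 213, 211, 212, 214, 214, 215, 215, 218, 202, 137, 76, 77, 106, 131, 137, 123]
0 [151, 195, 213, 211, 212, 211, 212, 213, 212, 211, 211, 214, 213, 212, 215, 217, 190, 109, 81, 105, 135, 132, 96]
-0.08 [109, 192, 215, 211, 211, 212, 213, 214, 212, 212, 213, 212, 213, 214, 215, 214, 165, 85, 78, 102, 138, 136, 115]
```

View pics/s3.png

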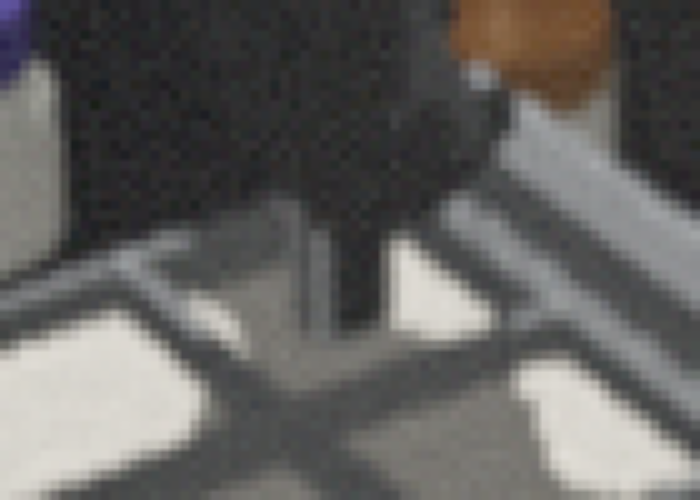

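```bash
python3 -c "
from h import *
print(manip.tip_extent); o=status.get_obs();print(o['position'],o['joint_pos'])
s=viewer.camera('side')[:,:,::-1];u=proj('side',[o['position']])[0].astype(int);print(u,proj('side',[o['position']-[0,0,.014],o['position']+[0,0,.008]]))
c=s[u[1]-60:u[1]+40,u[0]-60:u[0]+60].copy();cv2.circle(c,(60,60),1,(0,0,255),-1);cv2.imwrite('pics/s4.png',cv2.resize(c,None,fx=5,fy=5))
go(cr(-.04,-.08,.125))"
```

```text
0.014
[ 0.56063996 -0.05601556  0.17812944] [-0.38812766  0.23526627  0.47342476  1.71217428 -0.11382541  1.22159995
  1.67122181]
[328 225] [[328.32874109 230.9281326 ]
 [328.36551861 222.47856876]]
rot [ 0.02 -0.02  0.13] shift [ 0.0511 -0.012   0.0532]
```

View pics/s4.png

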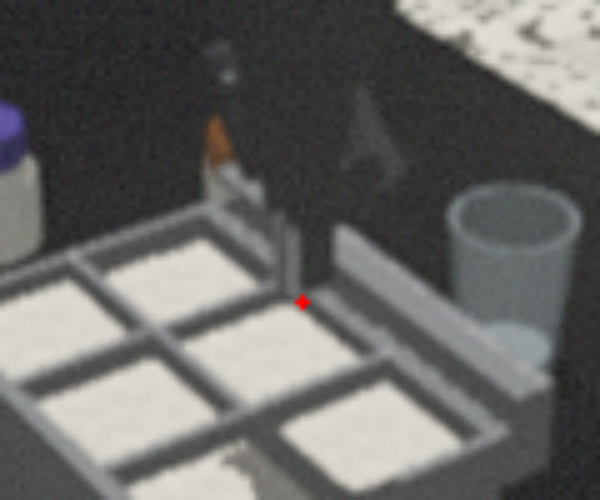

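play_rows --plan '[0,0,0,0.051,-0.012,0.0,0,0,0,0,0.051,-0.012,0.05,0,0,0,0,0.051,-0.012,0.07,0,0,0,0,0.051,-0.012,0.08,0,0,0,0,0.051,-0.012,0.084,0,0,0,0,0.051,-0.012,0.088,0,0,0,0,0.051,-0.012,0.092,0,0,0,0,0.051,-0.012,0.095,0,0,0,0,0.051,-0.012,0.095,0]'

```text
clock: 6.52
position: [0.5098, -0.0688, 0.084]
ee_rot: [0.007, 1.0, 0.0, 0.001]
ft_force: [-0.0, 0.5, 3.1]
grip_width: -0.003
grasp_force: 1.6
```

play_rows --plan '[0,0,0,0,0,0.004,0,0,0,0,0,0,0.004,0]'

```text
clock: 6.78
position: [0.5098, -0.0688, 0.0799]
ee_rot: [0.007, 1.0, 0.0, 0.001]
ft_force: [0.4, 0.9, 3.4]
grip_width: 0.002
grasp_force: 1.5
```

play_rows --plan '[0,0,0,0,0,0.004,0,0,0,0,0,0,0.008,0,0,0,0,0,0,0.012,0,0,0,0,0,0,0.012,0]'

```text
clock: 7.28
position: [0.5098, -0.0688, 0.0677]
ee_rot: [0.007, 1.0, 0.0, 0.001]
ft_force: [0.9, 0.1, 1.7]
grip_width: -0.002
grasp_force: 0.8
```

play_rows --plan '[0,0,0,0,0,-0.04,0,0,0,0,0,0,-0.065,0,0,0,0,0,0.08,-0.06,0,0,0,0,0,0.08,-0.04,0,0,0,0,0,0.08,-0.027,0,0,0,0,0,0.08,-0.023,0,0,0,0,0,0.08,-0.019,0,0,0,0,0,0.08,-0.015,0,0,0,0,0,0.08,-0.013,0,0,0,0,0,0.08,-0.013,0]'

```text
clock: 8.52
position: [0.5106, 0.0097, 0.0809]
ee_rot: [0.008, 1.0, -0.0, 0.0]
ft_force: [-1.8, -0.8, 1.2]
grip_width: -0.002
grasp_force: 0.7
```

play_rows --plan '[0,0,0,0,0.002,0.004,0,0,0,0,0,0.002,0.008,0,0,0,0,0,0.002,0.013,0,0,0,0,0,0.002,0.013,0]'

```text
clock: 9.02
position: [0.5111, 0.0117, 0.0678]
ee_rot: [0.008, 1.0, -0.0, 0.001]
ft_force: [-0.4, -0.8, 0.6]
grip_width: 0.002
grasp_force: 1.0
```

play_rows --plan '[0,0,0,0,0,-0.04,0,0,0,0,0,0,-0.065,0,0,0,0,0,0.08,-0.06,0,0,0,0,0,0.08,-0.04,0,0,0,0,0,0.08,-0.027,0,0,0,0,0,0.08,-0.023,0,0,0,0,0,0.08,-0.019,0,0,0,0,0,0.08,-0.015,0,0,0,0,0,0.08,-0.015,0]'

```text
clock: 10.15
position: [0.5114, 0.0917, 0.086]
ee_rot: [0.009, 1.0, 0.001, -0.001]
ft_force: [-21.7, -2.5, 43.7]
grip_width: 0.001
grasp_force: 21.4
```

play_rows --plan '[0,0,0,0,0,-0.04,0,0,0,0,0,0,-0.05,0,0,0,0,-0.04,-0.04,-0.05,0,0,0,0,-0.08,-0.08,-0.045,0,0,0,0,-0.08,-0.08,-0.025,0,0,0,0,-0.08,-0.08,-0.012,0,0,0,0,-0.08,-0.08,-0.008,0,0,0,0,-0.08,-0.08,-0.004,0,0,0,0,-0.08,-0.08,0.0,0,0,0,0,-0.08,-0.08,0.0,0]'

```text
clock: 11.4
position: [0.5898, 0.0118, 0.0861]
ee_rot: [0.007, 1.0, 0.001, -0.0]
ft_force: [-18.9, -2.1, 34.7]
grip_width: 0.004
grasp_force: 17.5
```

Stock again. Plate 3 next.

play_rows --plan '[0,0,0,0,0,-0.04,0,0,0,0,0,0,-0.05,0,0,0,0,0,-0.08,-0.045,0,0,0,0,0,-0.08,-0.025,0,0,0,0,0,-0.08,-0.012,0,0,0,0,0,-0.08,-0.008,0,0,0,0,0,-0.08,-0.004,0,0,0,0,0,-0.08,0.0,0,0,0,0,0,-0.08,0.002,0,0,0,0,0,-0.08,0.002,0]'

```text
clock: 12.65
position: [0.5895, -0.0663, 0.081]
ee_rot: [0.006, 1.0, 0.001, 0.0]
ft_force: [-1.1, 1.1, 3.1]
grip_width: -0.0
grasp_force: 1.5
```

play_rows --plan '[0,0,0,0,-0.002,0.004,0,0,0,0,0,-0.002,0.008,0,0,0,0,0,-0.002,0.013,0,0,0,0,0,-0.002,0.013,0,0,0,0,0,-0.002,-0.04,0,0,0,0,0,-0.002,-0.1,0.5,0,0,0,0,-0.002,-0.12,1,0,0,0,0,-0.002,-0.12,1]'

```text
clock: 13.65
position: [0.5903, -0.0698, 0.2022]
ee_rot: [0.007, 1.0, 0.0, 0.002]
ft_force: [-0.6, -0.5, -0.2]
grip_width: 0.635
grasp_force: 0.0
```

```bash
cat >> h.py <<'E'
def jars():
    im={n:viewer.camera(n) for n in M}
    for n in M:
        h=cv2.cvtColor(im[n],cv2.COLOR_RGB2HSV)
        m=cv2.inRange(h,(118,60,40),(145,255,255))
        k,l,st,ce=cv2.connectedComponentsWithStats(m)
        for i in range(1,k):
            if st[i,4]>25: print(n,st[i,4],ce[i].round(1),unproj(n,ce[i],.076 if n=="top" else .068).round(4))
    return im
E
python3 -c "
from h import *
im=jars()
o=status.get_obs();print(o['position'],o['ft_force'],o['clock'])
cv2.imwrite('pics/s5.png',np.hstack([cv2.resize(im['side'][150:350,150:450],(440,293)),cv2.resize(im['top'][165:345,170:390],(358,293))])[:,:,::-1])
go([.438,.285,.2])"
```

```text
side 232 [264.2 191.5] [0.6118 0.3341 0.068 ]
side 286 [215.5 215.7] [0.4394 0.2954 0.068 ]
top 312 [196.  244.8] [0.6082 0.3264 0.076 ]
top 317 [209.2 312.4] [0.4375 0.2887 0.076 ]
[ 0.58885942 -0.06964834  0.19948514] [ 0.58339471  0.36708774 -0.52509275] 13.75
rot [ 0.   -0.05  0.04] shift [ 1.559e-01  3.525e-01 -3.000e-04]
```

View pics/s5.png

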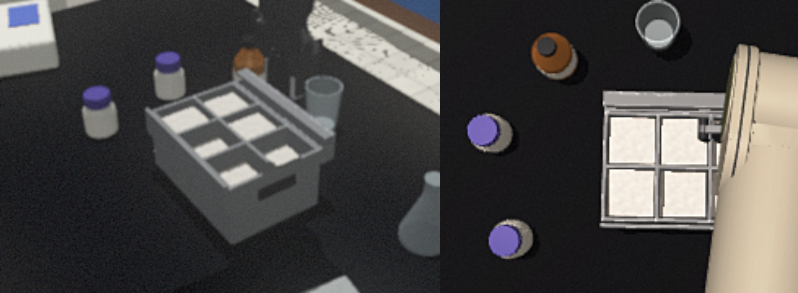

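```bash
python3 -c "
from h import *
p=status.get_obs()['position'];print(p,status.get_obs()['grip_width'])
def crop(n):
  im=viewer.camera(n)[:,:,::-1];u=proj(n,[p])[0]
  c=im[int(u[1])-40:int(u[1])+40,int(u[0])-50:int(u[0])+50];c=cv2.resize(c,None,fx=5,fy=5,interpolation=cv2.INTER_CUBIC)
  c=cv2.convertScaleAbs(c,alpha=1.8,beta=20)
  for d,col in((-.014,(0,255,0)),(0,(0,0,255)),(.014,(255,255,0))):
    v=(proj(n,[p+[0,0,d]])[0]-u.astype(int)+[50,40])*5;cv2.circle(c,(int(v[0]),int(v[1])),3,col,-1)
  return c
cv2.imwrite('pics/s6.png',crop('side'))"
```

```text
[ 0.58885942 -0.06964834  0.19948514] 0.8059343732139247
```

View pics/s6.png

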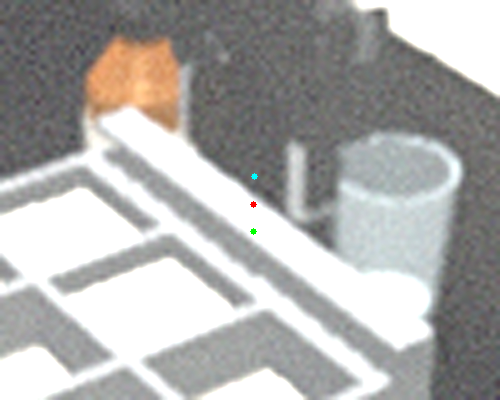

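play_rows --plan '[0,0,0,0.156,0.354,0,1,0,0,0,0.156,0.354,0,1,0,0,0,0.156,0.354,0,1,0,0,0,0.156,0.354,0,1,0,0,0,0.156,0.354,0,1,0,0,0,0.156,0.354,0,1,0,0,0,0.156,0.354,0,1,0,0,0,0.156,0.354,0,1,0,0,0,0.156,0.354,0,1,0,0,0,0.156,0.354,0,1,0,0,0,0.156,0.354,0,1,0,0,0,0.156,0.354,0.06,1,0,0,0,0.156,0.354,0.09,1,0,0,0,0.156,0.354,0.09,1]'

```text
clock: 15.55
position: [0.4374, 0.285, 0.1086]
ee_rot: [0.008, 1.0, -0.001, -0.002]
ft_force: [0.1, -1.0, 0.0]
grip_width: 1.005
grasp_force: 0.0
```

```bash
python3 -c "
from h import *
im=jars();go([.438,.2865,.045]);print(status.get_obs()['ft_force'])
s=im['side'][150:270,150:300,::-1];cv2.imwrite('pics/s7.png',cv2.convertScaleAbs(cv2.resize(s,None,fx=4,fy=4,interpolation=cv2.INTER_CUBIC),alpha=1.5,beta=20))"
```

```text
side 231 [264.2 191.5] [0.612  0.3341 0.068 ]
side 275 [215.9 215.8] [0.4399 0.2942 0.068 ]
top 311 [196.1 244.8] [0.6082 0.3264 0.076 ]
top 62 [211.4 305.8] [0.4541 0.2833 0.076 ]
rot [ 0.04  0.05 -0.03] shift [0.0012 0.0001 0.0666]
[0.44551131 0.68326929 0.48197752]
```

View pics/s7.png

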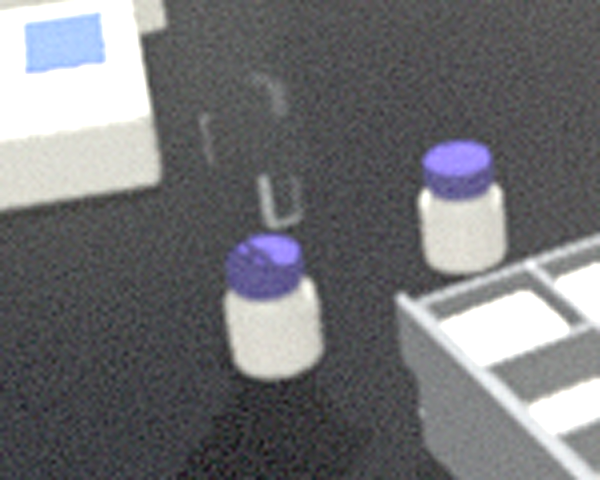

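Open finger tip at (221,205) px, well above the jar cap, aligned. Descend and grip.

play_rows --plan '[0,0,0,0.001,0,0.04,1,0,0,0,0.001,0,0.06,1,0,0,0,0.001,0,0.066,1,0,0,0,0.001,0,0.066,1,0,0,0,0.001,0,0.066,0.3,0,0,0,0.001,0,0.066,0.3,0,0,0,0.001,0,0.066,0.3,0,0,0,0.001,0,0.066,0.3,0,0,0,0.001,0,0.066,0.3,0,0,0,0.001,0,0.066,0.3]' --squeeze 40

```text
clock: 16.9
position: [0.4381, 0.287, 0.0455]
ee_rot: [0.007, 1.0, 0.001, 0.001]
ft_force: [-0.6, 1.2, 5.4]
grip_width: 0.551
grasp_force: 40.1
```

```bash
python3 -c "
from h import *
im=jars();print(status.get_obs()['ft_force'],status.get_obs()['grip_width'])
s=im['side'][150:270,150:300,::-1];cv2.imwrite('pics/s8.png',cv2.convertScaleAbs(cv2.resize(s,None,fx=4,fy=4,interpolation=cv2.INTER_CUBIC),alpha=1.5,beta=20))"
```

```text
side 232 [264.2 191.4] [0.6121 0.3345 0.068 ]
side 112 [211.1 217. ] [0.4269 0.2965 0.068 ]
top 312 [196.  244.8] [0.6082 0.3264 0.076 ]
[-0.07399986  0.18603027  5.49378459] 0.5470420988994005
```

View pics/s8.png

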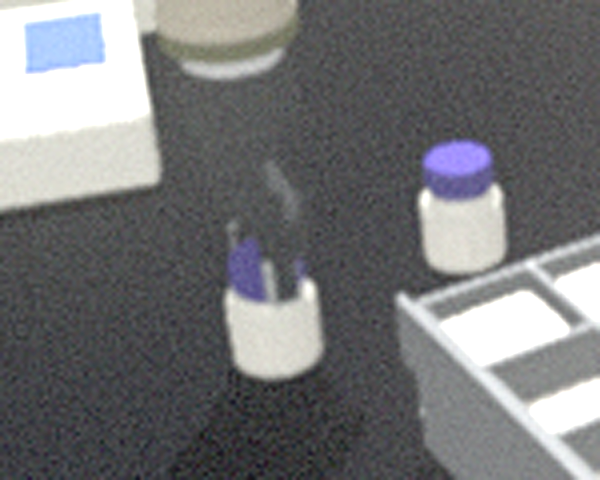

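play_rows --plan '[0,0,0,0,0,-0.03,0.3,0,0,0,0,0,-0.08,0.3,0,0,0,0,0,-0.13,0.3,0,0,0,0,0,-0.16,0.3,0,0,0,0,0,-0.16,0.3]'

```text
clock: 17.62
position: [0.4383, 0.2867, 0.2063]
ee_rot: [0.008, 1.0, 0.001, 0.001]
ft_force: [-0.6, 0.5, -4.4]
grip_width: 0.547
grasp_force: 42.7
```

```bash
python3 -c "
from h import *
o=status.get_obs();print(o['grip_width'],o['ft_force'],o['position']);go(cr(-.04,-.08,.205))"
```

```text
0.546753006827081 [-0.57373869  0.50141262 -4.35552069] [0.43829468 0.28674531 0.20632258]
rot [ 0.15  0.16 -0.01] shift [-0.0764 -0.353   0.0006]
```

play_rows --plan '[0,0,0,-0.004,-0.02,0,0.3,0,0,0,-0.013,-0.06,0,0.3,0,0,0,-0.022,-0.1,0,0.3,0,0,0,-0.031,-0.14,0,0.3,0,0,0,-0.039,-0.18,0,0.3,0,0,0,-0.048,-0.22,0,0.3,0,0,0,-0.057,-0.26,0,0.3,0,0,0,-0.065,-0.3,0,0.3,0,0,0,-0.072,-0.335,0,0.3,0,0,0,-0.076,-0.353,0,0.3,0,0,0,-0.076,-0.353,0,0.3,0,0,0,-0.076,-0.353,0,0.3]'

```text
clock: 19.12
position: [0.5074, -0.0674, 0.2034]
ee_rot: [0.007, 1.0, 0.0, -0.001]
ft_force: [-0.4, 0.4, -3.7]
grip_width: 0.55
grasp_force: 42.6
```

```bash
python3 -c "
from h import *
o=status.get_obs();print(o['grip_width'],o['position']);go(cr(-.04,-.08,.13))"
```

```text
0.5501638294653035 [ 0.50740538 -0.0674187   0.20335515]
rot [ 0.01 -0.11  0.02] shift [-0.0021  0.      0.0734]
```

play_rows --plan '[0,0,0,-0.001,0,0.02,0.3,0,0,0,-0.001,0,0.04,0.3,0,0,0,-0.001,0,0.055,0.3,0,0,0,-0.001,0,0.065,0.3,0,0,0,-0.001,0,0.075,0.3,0,0,0,-0.001,0,0.081,0.3,0,0,0,-0.001,0,0.081,0.3]'

```text
clock: 20.0
position: [0.5091, -0.0679, 0.1232]
ee_rot: [0.007, 1.0, 0.0, -0.0]
ft_force: [0.2, 0.6, -2.5]
grip_width: 0.55
grasp_force: 42.7
```

play_rows --plan '[0,0,0,0,0,0.003,0.3,0,0,0,0,0,0.006,0.3,0,0,0,0,0,0.006,0.3,0,0,0,0,0,0.006,0.3]'

```text
clock: 20.5
position: [0.5097, -0.0679, 0.1178]
ee_rot: [0.007, 1.0, 0.0, 0.001]
ft_force: [0.1, -0.1, 5.0]
grip_width: 0.543
grasp_force: 43.0
```

play_rows --plan '[0,0,0,0,0,0,1,0,0,0,0,0,0,1,0,0,0,0,0,0,1,0,0,0,0,0,-0.01,1,0,0,0,0,0,-0.05,1,0,0,0,0,0,-0.08,1,0,0,0,0,0,-0.08,0,0,0,0,0,0,-0.08,0,0,0,0,0,0,-0.08,0,0,0,0,0,0,-0.08,0,0,0,0,0,0,-0.08,0,0,0,0,0,0,-0.05,0,0,0,0,0,0,-0.035,0,0,0,0,0,0,-0.025,0,0,0,0,0,0,-0.02,0,0,0,0,0,0,-0.015,0,0,0,0,0,0,-0.01,0,0,0,0,0,0,-0.007,0,0,0,0,0,0,-0.007,0]' --squeeze 40

```text
clock: 22.88
position: [0.5094, -0.0679, 0.1245]
ee_rot: [0.007, 1.0, 0.0, 0.0]
ft_force: [0.6, 0.5, -0.8]
grip_width: 0.002
grasp_force: 0.0
```

play_rows --plan '[0,0,0,0,0,0.005,0,0,0,0,0,0,0.01,0,0,0,0,0,0,0.014,0,0,0,0,0,0,0.017,0,0,0,0,0,0,0.017,0]'

```text
clock: 23.5
position: [0.5095, -0.0679, 0.1074]
ee_rot: [0.007, 1.0, -0.0, 0.0]
ft_force: [-0.5, -0.3, 0.7]
grip_width: -0.0
grasp_force: 0.2
```

```bash
python3 -c "
from h import *
im=jars()
s=im['side'][185:315,230:400,::-1];cv2.imwrite('pics/s9.png',cv2.convertScaleAbs(cv2.resize(s,None,fx=4,fy=4,interpolation=cv2.INTER_CUBIC),alpha=1.4,beta=10))"
```

```text
side 234 [264.1 191.6] [0.6114 0.3338 0.068 ]
side 301 [312.1 264.7] [ 0.532  -0.0322  0.068 ]
top 311 [196.  244.8] [0.6082 0.3265 0.076 ]
```

View pics/s9.png

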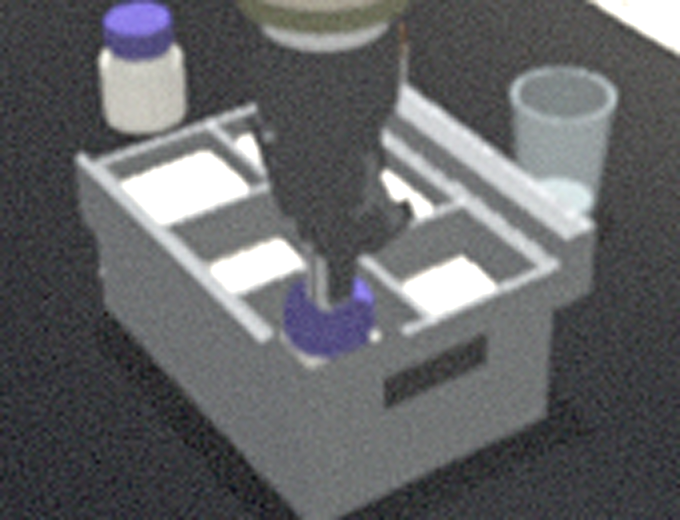

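Cap is centred in cell 0 under the fingers and the jar is nearly home. I'll keep pressing.

play_rows --plan '[0,0,0,0,0,0.004,0,0,0,0,0,0,0.008,0,0,0,0,0,0,0.01,0,0,0,0,0,0,0.01,0]'

```text
clock: 24.1
position: [0.5096, -0.0679, 0.0982]
ee_rot: [0.007, 1.0, 0.0, 0.0]
ft_force: [-3.0, 0.1, 10.9]
grip_width: 0.001
grasp_force: 5.5
```

play_rows --plan '[0,0,0,0,0,0.003,0,0,0,0,0,0,0.003,0]'

```text
clock: 24.35
position: [0.5109, -0.0681, 0.0981]
ee_rot: [0.008, 1.0, 0.001, 0.002]
ft_force: [-14.1, 1.5, 42.6]
grip_width: -0.004
grasp_force: 21.1
```

play_rows --plan '[0,0,0,0,0,-0.01,0,0,0,0,0,0,-0.07,0.5,0,0,0,0,0,-0.12,1,0,0,0,0,0,-0.12,1,0,0,0,0,0.0,-0.12,1]'

```text
clock: 24.98
position: [0.5089, -0.0677, 0.2136]
ee_rot: [0.007, 1.0, 0.0, -0.0]
ft_force: [0.1, 0.3, -0.4]
grip_width: 0.848
grasp_force: 0.0
```

```bash
python3 -c "
from h import *
jars();go([.6085,.3247,.21]);print(status.get_obs()['position'])"
```

```text
side 235 [264.2 191.4] [0.6121 0.3345 0.068 ]
side 358 [311.6 265. ] [ 0.5304 -0.0324  0.068 ]
top 313 [196.1 244.8] [0.6082 0.3264 0.076 ]
rot [-0.01 -0.14  0.01] shift [-0.0943  0.3939  0.0026]
[ 0.50842956 -0.06775004  0.21290357]
```

play_rows --plan '[0,0,0,-0.012,0.05,0,1,0,0,0,-0.024,0.1,0,1,0,0,0,-0.036,0.15,0,1,0,0,0,-0.048,0.2,0,1,0,0,0,-0.06,0.25,0,1,0,0,0,-0.072,0.3,0,1,0,0,0,-0.084,0.35,0,1,0,0,0,-0.091,0.38,0,1,0,0,0,-0.094,0.394,0,1,0,0,0,-0.094,0.394,0,1,0,0,0,-0.094,0.394,0.06,1,0,0,0,-0.094,0.394,0.1,1,0,0,0,-0.094,0.394,0.1,1,0,0,0,-0.094,0.394,0.1,1]'

```text
clock: 26.82
position: [0.6103, 0.324, 0.1168]
ee_rot: [0.008, 1.0, 0.001, 0.001]
ft_force: [0.9, -0.1, 0.7]
grip_width: 1.002
grasp_force: 0.0
```

```bash
python3 -c "
from h import *
jars();go([.6085,.3247,.045]);print(status.get_obs()['position'])"
```

```text
side 226 [264.4 191.7] [0.6117 0.3325 0.068 ]
side 343 [311.4 264.6] [ 0.531  -0.0309  0.068 ]
top 122 [197.1 249.8] [0.5955 0.3234 0.076 ]
top 304 [350.9 284.5] [ 0.5091 -0.0682  0.076 ]
rot [ 0.11  0.19 -0.03] shift [ 0.0021 -0.0002  0.0722]
[0.61041477 0.32472146 0.11720606]
```

play_rows --plan '[0,0,0,0.001,0,0.04,1,0,0,0,0.001,0,0.06,1,0,0,0,0.001,0,0.072,1,0,0,0,0.001,0,0.072,1,0,0,0,0.001,0,0.072,0.3,0,0,0,0.001,0,0.072,0.3,0,0,0,0.001,0,0.072,0.3,0,0,0,0.001,0,0.072,0.3,0,0,0,0.001,0,0.072,0.3,0,0,0,0.001,0,0.072,0.3]' --squeeze 40

```text
clock: 28.18
position: [0.6087, 0.3252, 0.0437]
ee_rot: [0.007, 1.0, 0.001, 0.001]
ft_force: [-0.1, 0.7, 6.0]
grip_width: 0.552
grasp_force: 40.5
```

play_rows --plan '[0,0,0,0,0,-0.03,0.3,0,0,0,0,0,-0.08,0.3,0,0,0,0,0,-0.13,0.3,0,0,0,0,0,-0.16,0.3,0,0,0,0,0,-0.16,0.3,0,0,0,0,0,-0.16,0.3]'

```text
clock: 28.92
position: [0.6073, 0.3244, 0.2007]
ee_rot: [0.007, 1.0, -0.001, -0.001]
ft_force: [-0.9, -0.9, -2.3]
grip_width: 0.547
grasp_force: 42.1
```

```bash
python3 -c "
from h import *
go(cr(-.04,0,.205))"
```

```text
rot [-0.06 -0.12  0.  ] shift [ 0.0921 -0.3132 -0.0038]
```

play_rows --plan '[0,0,0,0.006,-0.02,0,0.3,0,0,0,0.018,-0.06,0,0.3,0,0,0,0.03,-0.1,0,0.3,0,0,0,0.042,-0.14,0,0.3,0,0,0,0.054,-0.18,0,0.3,0,0,0,0.066,-0.22,0,0.3,0,0,0,0.078,-0.26,0,0.3,0,0,0,0.088,-0.295,0,0.3,0,0,0,0.093,-0.313,0,0.3,0,0,0,0.093,-0.313,0,0.3,0,0,0,0.093,-0.313,0,0.3]'

```text
clock: 30.3
position: [0.5106, 0.0147, 0.202]
ee_rot: [0.007, 1.0, 0.0, -0.0]
ft_force: [-0.1, 0.5, -2.8]
grip_width: 0.549
grasp_force: 42.0
```

```bash
python3 -c "
from h import *
go(cr(-.04,0,.117));print(status.get_obs()['position'])"
```

```text
rot [ 0.01 -0.03  0.11] shift [-0.0001 -0.0022  0.085 ]
[0.51058758 0.01474587 0.2019967 ]
```

play_rows --plan '[0,0,0,0,-0.001,0.02,0.3,0,0,0,0,-0.001,0.04,0.3,0,0,0,0,-0.001,0.055,0.3,0,0,0,0,-0.001,0.065,0.3,0,0,0,0,-0.001,0.075,0.3,0,0,0,0,-0.001,0.081,0.3,0,0,0,0,-0.001,0.085,0.3,0,0,0,0,-0.001,0.087,0.3,0,0,0,0,-0.001,0.087,0.3]'

```text
clock: 31.42
position: [0.5108, 0.0122, 0.116]
ee_rot: [0.007, 1.0, 0.0, 0.0]
ft_force: [-1.9, 0.8, 4.1]
grip_width: 0.552
grasp_force: 42.4
```

play_rows --plan '[0,0,0,0,0,0,1,0,0,0,0,0,0,1,0,0,0,0,0,0,1,0,0,0,0,0,-0.01,1,0,0,0,0,0,-0.05,1,0,0,0,0,0,-0.08,1,0,0,0,0,0,-0.08,0,0,0,0,0,0,-0.08,0,0,0,0,0,0,-0.08,0,0,0,0,0,0,-0.08,0,0,0,0,0,0,-0.08,0,0,0,0,0,0,-0.05,0,0,0,0,0,0,-0.035,0,0,0,0,0,0,-0.025,0,0,0,0,0,0,-0.019,0,0,0,0,0,0,-0.013,0,0,0,0,0,0,-0.007,0,0,0,0,0,0,-0.001,0,0,0,0,0,0,0.005,0]'

```text
clock: 33.8
position: [0.5107, 0.0121, 0.111]
ee_rot: [0.008, 1.0, 0.0, 0.0]
ft_force: [-3.6, 0.2, 6.8]
grip_width: -0.001
grasp_force: 3.4
```

play_rows --plan '[0,0,0,0,0,0.004,0,0,0,0,0,0,0.008,0,0,0,0,0,0,0.012,0,0,0,0,0,0,0.014,0,0,0,0,0,0,0.014,0]'

```text
clock: 34.42
position: [0.5112, 0.0121, 0.0984]
ee_rot: [0.008, 1.0, 0.001, 0.001]
ft_force: [-8.0, -1.4, 19.7]
grip_width: 0.001
grasp_force: 10.1
```

play_rows --plan '[0,0,0,0,0,0.002,0,0,0,0,0,0,0.002,0]'

```text
clock: 34.67
position: [0.512, 0.0122, 0.0983]
ee_rot: [0.008, 1.0, 0.001, 0.001]
ft_force: [-15.4, -1.9, 41.2]
grip_width: -0.0
grasp_force: 20.2
```

play_rows --plan '[0,0,0,0,0,-0.01,0,0,0,0,0,0,-0.07,0.5,0,0,0,0,0,-0.13,1,0,0,0,0,0.0,-0.13,1]'

```text
clock: 35.17
position: [0.513, 0.0122, 0.2293]
ee_rot: [0.008, 1.0, 0.001, 0.004]
ft_force: [0.1, -0.2, -2.1]
grip_width: 0.635
grasp_force: 0.0
```

```bash
cat > lid.py <<'E'
from h import *
def lid(im,box=(395,525,255,360),z=.005):
    x0,x1,y0,y1=box
    g=cv2.cvtColor(im,cv2.COLOR_RGB2GRAY)[y0:y1,x0:x1]
    _,m=cv2.threshold(cv2.GaussianBlur(g,(3,3),0),0,255,cv2.THRESH_OTSU)
    c=max(cv2.findContours(m,cv2.RETR_EXTERNAL,cv2.CHAIN_APPROX_NONE)[0],key=cv2.contourArea)[:,0]
    W=np.array([unproj("top",p+[x0,y0],z)[:2] for p in c])
    r=cv2.minAreaRect((W*1000).astype(np.float32)); return r
E
python3 -c "
from lid import *
im=jars();r=lid(im['top']);print(r)
g=cv2.cvtColor(im['top'],cv2.COLOR_RGB2GRAY)[295:325,435:490]
m=(g<60).astype(np.uint8);k,l,st,ce=cv2.connectedComponentsWithStats(m)
for i in range(1,k):
  if st[i,4]>50:
    ys,xs=np.where(l==i);W=np.array([unproj('top',(x+435,y+295),.043)[:2]*1000 for x,y in zip(xs,ys)],np.float32)
    print(st[i],cv2.minAreaRect(W))
o=status.get_obs();print(o['position'],o['joint_pos'].round(2),o['ft_force'])
"
```

```text
side 297 [292.5 246.9] [0.5325 0.053  0.068 ]
side 351 [311.6 265.1] [ 0.5303 -0.0327  0.068 ]
((448.35125732421875, -364.55731201171875), (247.13507080078125, 185.2205047607422), 79.98782348632812)
[  8   8  37  12 220] ((447.54705810546875, -359.82159423828125), (97.69923400878906, 16.386730194091797), 79.4280014038086)
[0.51064125 0.01222096 0.22473715] [-0.58  0.07  0.49  1.78 -0.03  1.3   1.48] [-0.64474222  0.72839753 -0.04578536]
```

```bash
cat >> lid.py <<'E'
def RL(yaw,th=0): return Rot.from_euler('z',yaw).as_matrix()@Rot.from_euler('y',th).as_matrix()@np.array([[0,1,0],[1,0,0],[0,0,-1.]])
E
python3 -c "
from lid import *
go([.4483,-.364,.2],RL(np.deg2rad(-10)))"
```

```text
rot [8.000e-02 2.000e-02 9.915e+01] shift [ 0.0568 -0.3771  0.0245]
```

play_rows --plan '[0,0,99.1,0.057,-0.377,0.024,1,0,0,99.1,0.057,-0.377,0.024,1,0,0,99.1,0.057,-0.377,0.024,1,0,0,99.1,0.057,-0.377,0.024,1,0,0,99.1,0.057,-0.377,0.024,1,0,0,99.1,0.057,-0.377,0.024,1,0,0,99.1,0.057,-0.377,0.024,1,0,0,99.1,0.057,-0.377,0.024,1,0,0,99.1,0.057,-0.377,0.024,1,0,0,99.1,0.057,-0.377,0.024,1,0,0,99.1,0.057,-0.377,0.024,1,0,0,99.1,0.057,-0.377,0.024,1,0,0,99.1,0.057,-0.377,0.024,1,0,0,99.1,0.057,-0.377,0.024,1,0,0,99.1,0.057,-0.377,0.024,1,0,0,99.1,0.057,-0.377,0.024,1]'

```text
clock: 37.28
position: [0.4478, -0.364, 0.2004]
ee_rot: [0.766, 0.643, 0.0, -0.0]
ft_force: [0.6, 0.3, 0.2]
grip_width: 1.002
grasp_force: 0.0
```

```bash
python3 -c "
from lid import *
go([.4483,-.364,.006],RL(np.deg2rad(-10)));print(status.get_obs()['joint_pos'].round(2))
jars()"
```

```text
rot [ 0.   -0.01  0.05] shift [1.000e-04 5.000e-04 1.944e-01]
[-0.19  0.35  0.99  1.67 -0.3   1.29  0.68]
side 284 [292.5 246.6] [0.5333 0.0542 0.068 ]
side 347 [311.5 264.6] [ 0.5312 -0.0311  0.068 ]
top 296 [319.  283.8] [0.5106 0.0125 0.076 ]
top 303 [350.9 284.5] [ 0.509  -0.0681  0.076 ]
```

play_rows --plan '[0,0,0,0,0.0005,0.05,1,0,0,0,0,0.0005,0.1,1,0,0,0,0,0.0005,0.15,1,0,0,0,0,0.0005,0.175,1,0,0,0,0,0.0005,0.185,1,0,0,0,0,0.0005,0.188,1,0,0,0,0,0.0005,0.188,1]'

```text
clock: 38.25
position: [0.4489, -0.3645, 0.0133]
ee_rot: [0.766, 0.643, 0.0, 0.001]
ft_force: [0.1, -0.6, -0.3]
grip_width: 0.998
grasp_force: 0.0
```

play_rows --plan '[0,0,0,0,0,0.003,0,0,0,0,0,0,0.003,0,0,0,0,0,0,0.003,0,0,0,0,0,0,0.003,0,0,0,0,0,0,0.003,0,0,0,0,0,0,0.003,0,0,0,0,0,0,0.003,0]' --squeeze 90

```text
clock: 39.12
position: [0.4485, -0.3642, 0.0098]
ee_rot: [0.766, 0.643, 0.0, 0.0]
ft_force: [-1.6, 2.1, 5.6]
grip_width: 0.171
grasp_force: 88.7
```

```bash
python3 -c "
from lid import *
im=viewer.camera('side');o=status.get_obs();print(o['position'],o['ft_force'],o['grip_width'])
print(np.rad2deg(Rot.from_quat(o['ee_rot']).as_euler('zyx')))"
```

```text
[ 0.44845978 -0.36423576  0.0097744 ] [-0.61272714  0.67272594  5.29495065] 0.17062052026197033
[-8.00422954e+01  2.93198974e-02 -1.79999483e+02]
```

play_rows --plan '[0,0,0,0,0,-0.01,0,0,0,0,0,0,-0.03,0,0,0,0,0,0,-0.07,0,0,0,0,0,0,-0.12,0,0,0,0,0,0,-0.17,0,0,0,0,0,0,-0.2,0,0,0,0,0,0,-0.2,0]'

```text
clock: 40.05
position: [0.4489, -0.3651, 0.2122]
ee_rot: [0.766, 0.643, 0.001, 0.002]
ft_force: [0.6, 0.5, -4.2]
grip_width: 0.166
grasp_force: 88.6
```

```bash
cat >> lid.py <<'E'
def lp(xf,zf,thd,y=0,h=.0098):
    th=np.deg2rad(thd);c=np.array([xf-.092*np.cos(th),y,zf+.092*np.sin(th)])
    c=c+h*np.array([np.sin(th),0,np.cos(th)])
    go(cr(*c),RL(YAW,th))
E
python3 -c "
from lid import *
o=status.get_obs();print(o['ft_force'],o['grip_width'],o['position'],o['torque'])
lp(.075,.17,10)"
```

```text
[ 0.60024724  0.45456313 -4.21123391] 0.16555887248130316 [ 0.44887526 -0.36508691  0.21222886] [0.0185765  0.03984236 0.00067753]
rot [10.23 -0.73 -9.11] shift [0.3868 0.021  0.0164]
```

play_rows --plan '[0,0,-2,0.02,0.001,0,0,2,0,-4,0.06,0.003,0,0,4,0,-6,0.1,0.005,0.0,0,6,0,-8,0.14,0.008,0.0,0,8,0,-9.1,0.18,0.01,0.0,0,10.2,-0.7,-9.1,0.22,0.012,0.0,0,10.2,-0.7,-9.1,0.26,0.014,0.0,0,10.2,-0.7,-9.1,0.3,0.016,0.0,0,10.2,-0.7,-9.1,0.34,0.018,0.0,0,10.2,-0.7,-9.1,0.37,0.02,0.01,0,10.2,-0.7,-9.1,0.387,0.021,0.016,0,10.2,-0.7,-9.1,0.387,0.021,0.016,0,10.2,-0.7,-9.1,0.387,0.021,0.016,0]'

```text
clock: 41.68
position: [0.5356, 0.0116, 0.1936]
ee_rot: [0.71, 0.698, -0.062, -0.064]
ft_force: [0.3, -0.7, -3.1]
grip_width: 0.168
grasp_force: 88.3
```

```bash
python3 -c "
from lid import *
im={n:viewer.camera(n) for n in M}
for n in im: cv2.imwrite('pics/x_%s.png'%n,im[n][:,:,::-1])
lp(.075,.17,10);lp(.075,.115,10)
# predicted lid corners in world with far edge at .075
th=np.deg2rad(10)
P=[cr(.075-.184*np.cos(th)*k,s*.123,.17+.184*np.sin(th)*k) for k in(0,1) for s in(1,-1)]
print(proj('top',P).round(1).tolist(),proj('side',P).round(1).tolist())
a=cv2.resize(im['top'][190:320,240:390],(400,347));b=cv2.resize(im['side'][150:320,200:400],(400,340));b=np.vstack([b,b[:7]])
cv2.imwrite('pics/s10.png',np.hstack([a,b])[:,:,::-1])
"
```

```text
rot [-0.18 -0.12 -0.1 ] shift [ 0.0004  0.0006 -0.002 ]
rot [-0.18 -0.12 -0.1 ] shift [0.0003 0.0103 0.0521]
[[267.9, 233.3], [372.8, 235.3], [264.3, 312.2], [374.2, 314.0]] [[305.5, 185.9], [367.2, 231.0], [239.0, 195.5], [295.2, 247.5]]
```

```bash
python3 -c "
import cv2
g=cv2.imread('pics/x_top.png',0);s=cv2.imread('pics/x_side.png',0)
for c in(280,300): print(c,g[300:326,c].tolist())
for r in(250,275,295): print(r,g[r,255:280].tolist())
print('right',g[300,362:385].tolist())
# side: across near edge midpoint (267,221) horizontally & right edge
for r in(215,225,235): print(r,s[r,240:300:1].tolist())
"
```

```text
280 [184, 177, 172, 178, 186, 180, 180, 181, 182, 168, 170, 161, 160, 84, 125, 130, 135, 138, 141, 139, 150, 151, 151, 152, 151, 151]
300 [199, 199, 200, 200, 199, 199, 201, 201, 201, 202, 201, 201, 202, 201, 202, 202, 204, 202, 202, 201, 203, 203, 203, 202, 202, 203]
250 [20, 23, 25, 23, 24, 25, 22, 25, 25, 22, 18, 21, 0, 182, 184, 180, 180, 180, 175, 175, 177, 174, 172, 178, 180]
275 [20, 22, 23, 25, 26, 25, 24, 25, 23, 24, 14, 22, 185, 187, 182, 185, 188, 185, 182, 179, 180, 181, 181, 177, 180]
295 [24, 24, 24, 24, 22, 23, 20, 26, 23, 16, 24, 172, 180, 176, 181, 178, 176, 180, 179, 177, 183, 176, 173, 180, 185]
right [77, 71, 77, 78, 78, 80, 82, 79, 75, 76, 77, 77, 86, 9, 2, 11, 11, 9, 7, 13, 10, 11, 11]
215 [35, 35, 34, 34, 40, 41, 29, 37, 37, 37, 36, 41, 37, 42, 41, 41, 30, 36, 46, 64, 106, 145, 161, 169, 169, 168, 169, 166, 167, 165, 168, 164, 167, 165, 167, 163, 167, 166, 167, 165, 167, 165, 166, 168, 165, 160, 138, 111, 99, 97, 88, 85, 87, 103, 104, 89, 86, 86, 89, 91]
225 [37, 35, 37, 28, 31, 34, 37, 22, 58, 103, 131, 141, 124, 110, 114, 128, 126, 112, 102, 94, 86, 76, 72, 75, 73, 72, 72, 71, 70, 76, 91, 102, 87, 82, 82, 85, 83, 82, 82, 89, 86, 86, 86, 90, 86, 90, 85, 89, 92, 88, 85, 87, 82, 91, 89, 92, 89, 86, 91, 92]
235 [31, 21, 35, 37, 32, 22, 39, 38, 22, 48, 62, 74, 74, 75, 67, 71, 64, 74, 73, 75, 76, 74, 70, 71, 91, 104, 114, 116, 118, 121, 119, 115, 116, 115, 115, 116, 116, 117, 116, 113, 105, 97, 88, 86, 86, 84, 84, 85, 82, 84, 82, 85, 85, 86, 85, 83, 83, 85, 92, 84]
```

play_rows --plan '[0,0,0,0.001,0.003,0.015,0,0,0,0,0.001,0.006,0.03,0,0,0,0,0.001,0.009,0.042,0,0,0,0,0.001,0.01,0.048,0,0,0,0,0.001,0.01,0.048,0,0,0,0,0.001,0.01,0.048,0]'

```text
clock: 42.52
position: [0.5375, 0.0145, 0.1448]
ee_rot: [0.709, 0.699, -0.062, -0.064]
ft_force: [0.4, -0.1, -3.1]
grip_width: 0.168
grasp_force: 88.3
```

```bash
python3 -c "
from lid import *
o=status.get_obs();print(o['ft_force'],o['position'],o['torque'])
lp(.080,.116,10,.001);lp(.080,.112,10,.001);lp(.080,.110,10,.001)"
```

```text
[ 0.37018021 -0.10412784 -3.1273737 ] [0.53747593 0.01448796 0.1447603 ] [ 0.03744379 -0.29425191  0.03295079]
rot [-0.18 -0.12  0.03] shift [-0.0013  0.0047  0.0023]
rot [-0.18 -0.12  0.03] shift [-0.0013  0.0055  0.0063]
rot [-0.18 -0.12  0.03] shift [-0.0013  0.0058  0.0082]
```

play_rows --plan '[0,0,0,0,0.005,0.002,0,0,0,0,0,0.0055,0.004,0,0,0,0,0,0.0055,0.006,0,0,0,0,0,0.0055,0.006,0,0,0,0,0,0.0055,0.006,0]'

```text
clock: 43.15
position: [0.5415, 0.0145, 0.1375]
ee_rot: [0.709, 0.699, -0.062, -0.064]
ft_force: [0.1, 0.1, -3.2]
grip_width: 0.174
grasp_force: 88.3
```

```bash
python3 -c "
from lid import *
o=status.get_obs();print(o['ft_force'],o['position'],o['torque'])
lp(.080,.112,10,.001);lp(.080,.110,10,.001)"
```

```text
[ 0.12858859  0.10452106 -3.24058303] [0.54150683 0.01449957 0.13751697] [ 0.03129469 -0.32696426 -0.00222396]
rot [-0.22 -0.12  0.03] shift [-0.0014  0.0002 -0.0002]
rot [-0.22 -0.12  0.03] shift [-0.0014  0.0006  0.0018]
```

play_rows --plan '[0,0,0,-0.001,0,0.001,0,0,0,0,-0.001,0,0.002,0,0,0,0,-0.001,0,0.002,0]'

```text
clock: 43.52
position: [0.5412, 0.0134, 0.1357]
ee_rot: [0.709, 0.699, -0.062, -0.064]
ft_force: [-1.9, 0.0, -1.9]
grip_width: 0.17
grasp_force: 88.6
```

play_rows --plan '[0,0,0,0,0,0.001,0,0,0,0,0,0,0.002,0,0,0,0,0,0,0.002,0]'

```text
clock: 43.9
position: [0.5408, 0.0134, 0.1347]
ee_rot: [0.709, 0.699, -0.061, -0.064]
ft_force: [-7.2, 0.7, 11.1]
grip_width: 0.168
grasp_force: 90.3
```

```bash
python3 -c "
from lid import *
lp(.080,.1115,10,.001);lp(.09,.1115,10,.001);lp(.103,.1115,10,.001)"
```

```text
rot [-0.21 -0.15  0.03] shift [-0.0002  0.0004 -0.0025]
rot [-0.21 -0.15  0.03] shift [-0.0002  0.0103 -0.0043]
rot [-0.21 -0.15  0.03] shift [-0.0002  0.0231 -0.0066]
```

play_rows --plan '[0,0,0,0,0,-0.0033,0,0,0,0,0,0,-0.0033,0,0,0,0,0,0.005,-0.0042,0,0,0,0,0,0.01,-0.005,0,0,0,0,0,0.014,-0.0058,0,0,0,0,0,0.018,-0.0065,0,0,0,0,0,0.021,-0.007,0,0,0,0,0,0.021,-0.007,0]'

```text
clock: 44.9
position: [0.5629, 0.0131, 0.1367]
ee_rot: [0.709, 0.699, -0.062, -0.064]
ft_force: [0.7, 0.2, -3.8]
grip_width: 0.168
grasp_force: 88.3
```

```bash
python3 -c "
from lid import *
o=status.get_obs();print(o['ft_force'],o['position'],o['torque'])
lp(.101,.1115,10,.001);lp(.103,.1115,10,.001)"
```

```text
[ 0.70052302  0.20401076 -3.83147033] [0.56287472 0.01311285 0.13665336] [-0.05025185 -0.34683004  0.05259132]
rot [-0.22 -0.11  0.03] shift [-0.0003 -0.0002 -0.0004]
rot [-0.22 -0.11  0.03] shift [-0.0003  0.0017 -0.0008]
```

```bash
python3 -c "
from lid import *
for t,z in((7.5,.1113),(5,.1112),(2.5,.111),(1,.111),(0,.1108)): lp(.1015,z,t,.001)"
```

```text
rot [-2.72 -0.11  0.03] shift [-0.0003 -0.      0.0037]
rot [-5.22 -0.11  0.03] shift [-0.0003 -0.0002  0.0078]
rot [-7.72 -0.11  0.02] shift [-0.0003 -0.0001  0.0121]
rot [-9.22 -0.11  0.02] shift [-0.0003 -0.      0.0145]
rot [-10.22  -0.11   0.02] shift [-0.0003  0.0001  0.0163]
```

play_rows --plan '[-1.3,0,0,0,0,0.0018,0,-2.6,0,0,0,0,0.0037,0,-3.8,0,0,0,0,0.0058,0,-5.1,0,0,0,0,0.0078,0,-6.4,0,0,0,0,0.01,0,-7.6,0,0,0,0,0.0121,0,-8.4,0,0,0,0,0.0133,0,-9.2,0,0,0,0,0.0145,0,-9.2,0,0,0,0,0.0145,0]'

```text
clock: 46.02
position: [0.56, 0.0133, 0.1225]
ee_rot: [0.712, 0.702, -0.005, -0.007]
ft_force: [-0.7, -0.1, -2.9]
grip_width: 0.17
grasp_force: 88.3
```

```bash
python3 -c "
from lid import *
o=status.get_obs();print(o['ft_force'],o['position'],o['torque'])
for t,z in((1,.111),(0,.1108),(0,.110)): lp(.1015,z,t,.001)"
```

```text
[-0.68712704 -0.09068763 -2.908748  ] [0.56001158 0.01329728 0.12245346] [ 0.01417481 -0.04564916  0.03426153]
rot [-0.   -0.13  0.02] shift [-0.0004  0.0003  0.    ]
rot [-1.   -0.13  0.02] shift [-0.0004  0.0001  0.0019]
rot [-1.   -0.13  0.02] shift [-0.0004  0.0002  0.0027]
```

Now level and rest it lightly on the rims.

play_rows --plan '[-0.5,-0.1,0,0,0,0.001,0,-1,-0.1,0,0,0,0.0019,0,-1,-0.1,0,0,0,0.0027,0,-1,-0.1,0,0,0,0.0032,0,-1,-0.1,0,0,0,0.0032,0]'

```text
clock: 46.65
position: [0.56, 0.0133, 0.1198]
ee_rot: [0.712, 0.702, 0.0, -0.001]
ft_force: [-5.1, -0.4, 6.4]
grip_width: 0.17
grasp_force: 89.9
```

```bash
python3 -c "
from lid import *
im={n:viewer.camera(n) for n in M}
o=status.get_obs();print(o['ft_force'],o['position'],o['torque'])
lp(.1015,.110,0,.001)
P=[cr(.0095+sx*.092,sy*.123,.115) for sx in(1,-1) for sy in(1,-1)]
print(proj('top',P).round(1).tolist())
g=cv2.cvtColor(im['top'],cv2.COLOR_RGB2GRAY)
for r in(250,275,295): print(r,g[r,258:280].tolist())
for c in(280,290,345,355): print(c,g[290:312,c].tolist())
print(g[290,362:380].tolist(),g[250,362:380].tolist())"
```

```text
[-4.77440746 -0.03151939  5.71270433] [0.56000877 0.01329239 0.11976513] [0.04206124 1.04612596 0.00578804]
rot [-0.04 -0.05  0.01] shift [-0.0004  0.0001 -0.    ]
[[270.3, 225.2], [369.9, 227.1], [268.3, 300.3], [369.4, 302.1]]
250 [23, 25, 23, 23, 23, 22, 25, 20, 22, 22, 14, 23, 189, 192, 186, 185, 184, 185, 185, 181, 178, 180]
275 [23, 24, 20, 26, 24, 25, 22, 24, 22, 16, 0, 206, 200, 189, 184, 186, 185, 187, 190, 189, 184, 181]
295 [24, 23, 26, 25, 24, 23, 21, 24, 21, 9, 77, 183, 198, 187, 178, 180, 185, 182, 178, 186, 185, 185]
280 [187, 190, 186, 179, 183, 189, 185, 182, 178, 185, 216, 41, 115, 175, 130, 22, 3, 23, 24, 24, 24, 23]
290 [179, 163, 154, 156, 157, 159, 160, 161, 160, 164, 162, 163, 163, 166, 167, 165, 167, 169, 168, 170, 170, 171]
345 [199, 199, 195, 195, 191, 186, 186, 180, 178, 175, 135, 110, 92, 90, 93, 95, 97, 96, 97, 95, 95, 92]
355 [82, 82, 79, 78, 79, 82, 80, 80, 83, 81, 77, 87, 42, 45, 75, 86, 26, 6, 13, 15, 10, 10]
[79, 83, 81, 79, 79, 83, 85, 68, 9, 5, 10, 10, 8, 11, 6, 12, 11, 10] [171, 166, 171, 174, 173, 180, 181, 209, 49, 1, 11, 9, 7, 22, 22, 23, 21, 23]
```

play_rows --plan '[0,0,0,0,0,0,0.5,0,0,0,0,0,0,1,0,0,0,0,0,0,1,0,0,0,0,0,0,1,0,0,0,0,0,-0.03,1,0,0,0,0,0,-0.08,1,0,0,0,0,0,-0.13,1,0,0,0,-0.05,0,-0.18,1,0,0,0,-0.1,0,-0.2,1,0,0,0,-0.15,0,-0.2,1,0,0,0,-0.2,0,-0.2,1,0,0,0,-0.25,0,-0.2,1,0,0,0,-0.3,0,-0.2,1,0,0,0,-0.35,0,-0.2,1,0,0,0,-0.35,0,-0.2,1]'

```text
clock: 48.62
position: [0.5525, -0.3418, 0.3187]
ee_rot: [0.715, 0.699, -0.001, -0.0]
ft_force: [-0.6, 0.0, 1.2]
grip_width: 0.999
grasp_force: 0.0
```

```bash
python3 -c "
from lid import *
im={n:viewer.camera(n) for n in M}
print(lid(im['top'],(262,378,218,302),.115))
a=cv2.resize(im['top'][160:330,180:450],(430,271));b=cv2.resize(im['side'][170:330,220:460],(370,247));b=np.vstack([b,b[:24]*0])
cv2.imwrite('pics/s11.png',np.hstack([a,b])[:,:,::-1])
g=cv2.cvtColor(im['top'],cv2.COLOR_RGB2GRAY)
for c in(280,300,340,360): print(c,g[295:312,c].tolist(),g[222:236,c].tolist())
print(proj('top',[cr(-.0825,y,.115) for y in(.08,-.08)]),proj('top',[cr(.089,y,.128) for y in(.08,-.08)]))"
```

```text
((565.1849975585938, 12.118110656738281), (247.27139282226562, 197.27020263671875), 89.17835998535156)
280 [188, 188, 183, 180, 186, 215, 38, 115, 177, 131, 23, 2, 25, 19, 24, 25, 20] [200, 165, 158, 162, 163, 163, 163, 180, 83, 171, 189, 189, 185, 183]
300 [177, 174, 176, 180, 190, 203, 74, 40, 185, 196, 54, 0, 7, 25, 21, 22, 25] [163, 163, 161, 161, 162, 160, 164, 173, 91, 60, 176, 187, 178, 176]
340 [179, 183, 181, 178, 178, 181, 211, 55, 61, 162, 214, 51, 0, 9, 8, 22, 25] [117, 158, 158, 156, 154, 155, 156, 159, 173, 76, 167, 182, 176, 174]
360 [178, 169, 174, 181, 178, 179, 191, 121, 16, 175, 173, 37, 6, 7, 11, 21, 22] [77, 155, 158, 154, 153, 154, 153, 156, 162, 108, 67, 172, 173, 171]
[[285.97845661 300.656418  ]
 [351.77302274 301.78886288]] [[287.3371363  229.91677687]
 [352.98978506 231.1482367 ]]
```

View pics/s11.png

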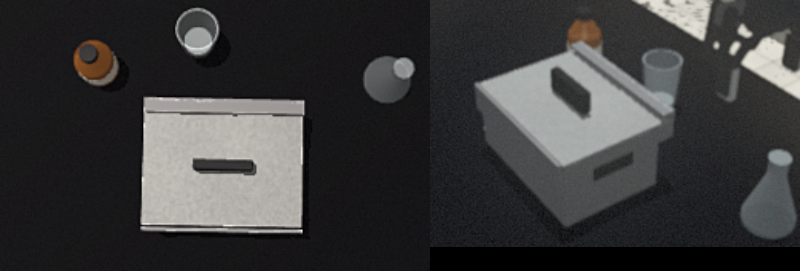

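The lid lies flat and square under the lip and behind the stop, and the bystanders haven't moved. The arm is clear, so I'm handing in.

```bash
python3 -c "
from workcell import manip
print(manip.hand_in())"
```

```text
the job is handed in; nothing more can be done
None
```

The job is handed in, with no verdict returned: three empty cells were found and their plates pushed down, both jars present are fully home, the lid is seated flat and square, and the bottle, flask and beaker stand untouched; one press on a stocked plate briefly reached about 110 N at the wrist, under the 120 N limit.

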